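Fill the egg tray

ROBOT

A 6-joint arm with a two-finger parallel gripper is mounted at the origin on a cart in front of the work surface, level with it; the furniture and walls round the work are solid. World frame = base frame: x ahead of the robot, y to its left, z up, the work surface at z = 0. Lengths are in m, angles in rad, forces in N, time in s.
With the tool pointing down it reaches from about 0.3 to 0.825 m from the base axis. Payload 5.4 kg.
Tool frame: the origin (TCP) lies at the very end of the fingers, on their centre line; the grasp point (between the pads) lies 19 mm behind it (grip_point_offset is the z of the grasp point in the tool frame, in m); z points along the fingers, y is the line along which they close (so a half turn about z gives the same grasp; the last joint's range is limited). The gripper opens to 92 mm and grips with 3 to 60 N. Pads are 20 mm wide; open, the fingers measure 128 mm over their backs; the gripper's body (75 mm by 189 mm) begins 69 mm behind the grasp point.
Start: joints at [-1.547, 0.158, 1.597, -0, 1.386, -0.21], TCP at [0.133, -0.559, 0.215] pointing down, gripper open.
Joint ranges: [-2.91, 2.91], [-0.94, 2.29], [0.18, 2.7], [-1.29, 4.43], [0.17, 2.64], [-3, 3]. Speed limits (rad/s): [2.57, 2.57, 3.14, 3.14, 3.14, 3.14].

INTERFACE

Orientations are given as a unit quaternion [x, y, z, w].
In Python, from workcell import read_state, get_image, camera_params, close_job, grip_point_offset gives the robot as it stands.
- The arm moves only by the tool step_arm, never from a script. Its argument "increments" is a list of rows, each a list of 3 entries, a list of its own where there are three numbers: the shift along the world's x, y, z as a fraction of full scale, then the turn, a rotation vector about the world's x, y, z as a fraction of full scale, then the closure, from -1 (fully open) to 1 (shut). In form: [[[tx, ty, tz], [wx, wy, wz], jaw], ...]. A call has 1 to 5 rows; each row shifts and turns the commanded pose from where the row before left it; what a row does not reach is not made up. Full scale, the value 1, is 0.25 m for a shift and 6 degrees for a turn. A row lasts 1/10 s, in which the tool goes at most 50 mm and 8.59 degrees, less where a joint would pass 70% of its speed; a pose out of reach is approached as far as the arm can. A call with a number of a shift or a turn outside -1 to 1 is refused whole. A call with a gripper value outside its range is refused whole. The fingers move at their own pace and stop on an object; "newtons" is the grip in N (left out, the last holds). Time passes only in rows, so rows that do not move let the fingers close. It gives the time, the measured TCP pose, the force, the opening and the grip force at its end, in the units of the state.
- read_state(): the state, without advancing time (a new reading comes with each control period).
- get_image(name): name is "side" or "top" or "wrist"; returns the picture (480x640x3 uint8, red, green, blue); there is no depth.
- camera_params(name): a dict with "K" (3x3 intrinsics, pixels), "rvec" (rotation vector, rad) and "tvec" (3), from world to camera coordinates, as OpenCV has them. Camera axes: x right, y down, z forward; pixel columns grow to the right and rows downward; lengths in m; the calibration is good to about 2 mm. A picture is of the moment at which its call begins: read the wrist's pose just before it. camera_params takes no time and is no camera call; for the wrist camera it gives the pose at the moment of the call.
- close_job(): hands the job in; it is judged then, once.
The state is a dict: "time": time; "joint_pos": joint angles; "qd": joint speeds; "tau": joint torques, N m; "tcp_pos": TCP position; "tcp_rot": TCP orientation; "wrist_force": force on the tool from outside, world axes, zero at the start; "ft_torque": the same for the moment, N m; "gripper_width": opening from 0.0 (shut) to 1.0 (fully open); "grasp_force": force on a finger pad.
Only numpy, scipy, OpenCV 4.12 (cv2) and the standard library are available. Lean on these libraries where they do the work, as an engineer would, in place of code of your own. Each camera call takes 0.05 s, during which the arm holds its last target. There are 200 camera calls.

TASK

Put the two loose eggs from the table into the two empty pockets of the grey egg tray, one in each, lying on their sides along the row and fully settled in the dimple. Eggs are fragile: hold them lightly, set them down gently without pressing or dropping them, do not knock them together, and leave the eggs already in the tray and the other food where they are.

Things in the scene. Friction and masses are not known exactly. Their poses are not given: they have to be found in the camera images.
- egg_a_centre (a point): one of the two loose eggs, on the bare table to the left: brown hen's egg, 57 mm long, 44 mm wide, 43 mm high, about 60 g, lying on its side; this point is its centre, 21.5 mm above its underside; its long axis is this point's y axis, level. Take it across its 44 mm width; a grip of 20 to 40 N holds it, over 60 N a finger cracks it, and so does pressing it on the tray with over 20 N
- egg_b_centre (a point): the other loose egg, also on the bare table to the left: brown hen's egg, 57 mm long, 44 mm wide, 43 mm high, about 60 g, lying on its side; this point is its centre, 21.5 mm above its underside; its long axis is this point's y axis, level
- free_pocket_0 (a point): an empty pocket of the egg tray; this point is where the centre of an egg lies once seated, 36 mm above the table (21.5 mm above the seated egg's underside); y axis: along the row of pockets = long axis of the pocket and of a seated egg (either end first); x level across the row, z up
- free_pocket_1 (a point): the other empty pocket, its axes and height the same. Each pocket is a shallow oval dimple within a rounded lip that rises 6.5 mm above the tray's flat face and is 38 mm (x) by 48 mm (y) over its outside; an egg lying along the row sinks about 4 mm below the lip's top and centres itself
- egg_tray: grey egg tray, fixed, 84 mm (x) by 306 mm (y), flat face 12 mm above the table, four pockets in a row at y = -108, -36, 36, 108 mm; origin under its centre. Cones 20 mm above the flat face, 25 mm wide, stand between the pockets and at the row's ends, 19 mm either side of its middle line: 47 mm free between them along the row. The long sides are open to fingers
- kept_egg_0_centre (a point): an egg that already lies in the tray and stays there: brown hen's egg, 57 mm long, 44 mm wide, 43 mm high, about 60 g, lying on its side; this point is its centre, 21.5 mm above its underside; its long axis is this point's y axis, level
- kept_egg_1_centre (a point): the other egg that already lies in the tray and stays there: brown hen's egg, 57 mm long, 44 mm wide, 43 mm high, about 60 g, lying on its side; this point is its centre, 21.5 mm above its underside; its long axis is this point's y axis, level
- egg_a: the same egg as egg_a_centre (origin at its underside)
- egg_b: the same egg as egg_b_centre (origin at its underside)
- plum_bowl: bystander: glass bowl of red plum pieces, 115 mm across, 69 mm high; origin under its centre
- mandarin: bystander: orange mandarin, 62 mm across, 51 mm high; origin under its centre
Mind the look-alikes: they are no part of the job. What is shaped like the egg_a but green is not meant.

How it is judged:
At the end, for the whole second after the job is handed in: each of the two empty pockets holds one of the two loose eggs, its centre within 8 mm sideways and 5 mm in height of the seated point and its long axis within 0.35 rad of the row, at rest (under 0.02 m/s); the two eggs that were in the tray lie within 12 mm of where they were (((horizontal distance between egg_a_centre and free_pocket_0 below 0.008 m and z of egg_a_centre in the frame of free_pocket_0 between -0.005 and 0.005 m and angle between the y axis of egg_a_centre and the y axis of free_pocket_0, either way round below 0.35 rad and horizontal distance between egg_b_centre and free_pocket_1 below 0.008 m and z of egg_b_centre in the frame of free_pocket_1 between -0.005 and 0.005 m and angle between the y axis of egg_b_centre and the y axis of free_pocket_1, either way round below 0.35 rad) or (horizontal distance between egg_a_centre and free_pocket_1 below 0.008 m and z of egg_a_centre in the frame of free_pocket_1 between -0.005 and 0.005 m and angle between the y axis of egg_a_centre and the y axis of free_pocket_1, either way round below 0.35 rad and horizontal distance between egg_b_centre and free_pocket_0 below 0.008 m and z of egg_b_centre in the frame of free_pocket_0 between -0.005 and 0.005 m and angle between the y axis of egg_b_centre and the y axis of free_pocket_0, either way round below 0.35 rad)) and linear speed of each of egg_a, egg_b below 0.02 m/s and distance of each of kept_egg_0_centre, kept_egg_1_centre from where it was at the start of the episode below 0.012 m); the robot touches nothing.
It fails at once if a loose egg is dropped: faster than 0.5 m/s (a fall of about 13 mm) with no finger on it ((contact force between egg_a and the fingers below 0.05 N and linear speed of egg_a above 0.5 m/s) or (contact force between egg_b and the fingers below 0.05 N and linear speed of egg_b above 0.5 m/s)).
It fails at once if a loose egg is pressed on the tray with more than 20 N (contact force between any of egg_a, egg_b and egg_tray above 20 N).
It fails at once if a loose egg is squeezed: more than 120 N from the fingers in all (contact force between any of egg_a, egg_b and the fingers above 120 N).
It fails at once if two eggs are knocked together with more than 10 N (contact force between any of egg_a, egg_b and kept_egg_0 above 10 N or contact force between any of egg_a, egg_b and kept_egg_1 above 10 N or contact force between egg_a and egg_b above 10 N).
It fails at once if an egg that was in the tray, or the bowl of plum pieces, or the mandarin, is moved more than 30 mm (distance of any of kept_egg_0_centre, kept_egg_1_centre, plum_bowl, mandarin from where it was at the start of the episode above 0.03 m).
It also fails if it takes over 64 s, if anything falls off the work surface, if the arm or the gripper's body presses on something with over 40 N, if the wrist force passes 120 N, or if a joint passes its speed limit or range.

## Working session

There is one attempt and no reset: what is moved stays moved. The work goes in short steps, Python scripts to look and compute and a tool call to move; the robot and the scene stay as the last step left them, time stands still between calls to the robot, and variables do not carry over. Pictures are saved under pics/ and viewed, at most 10 in all, crops included, and the job is handed in when it is done.

Besides the shell and the picture viewer there is one more tool, called after "Emit:" in YAML: its name, and indented under it one key for each argument. step_arm: Moves the arm, as the interface text tells. Its arguments: {"type":"object","properties":{"increments":{"type":"array","items":{"type":"array"}},"newtons":{"type":"number"}},"required":["increments"]}

```bash
mkdir -p pics; python3 - <<'E'
from workcell import *
import cv2
for n in ("top","side"):
    cv2.imwrite(f"pics/{n}0.png",get_image(n)[:,:,::-1]); p=camera_params(n); print(n,p)
s=read_state(); print(s, grip_point_offset)
E
```

```text
top {'K': array([[571.87255897,   0.        , 318.89320539],
       [  0.        , 571.87255897, 243.27184076],
       [  0.        ,   0.        ,   1.        ]]), 'rvec': array([ 2.1367412 , -2.16783887,  0.14488368]), 'tvec': array([0.00516803, 0.51754558, 1.43875057])}
side {'K': array([[513.99721661,   0.        , 327.56992434],
       [  0.        , 513.99721661, 236.72980987],
       [  0.        ,   0.        ,   1.        ]]), 'rvec': array([2.05599058, 0.0197128 , 0.01777514]), 'tvec': array([-0.50598938,  0.04060635,  1.30660366])}
{'time': 0.1, 'joint_pos': array([-1.54708406e+00,  1.58988516e-01,  1.59811567e+00, -3.23209232e-05,
        1.38618828e+00, -2.10081062e-01]), 'qd': array([ 1.51794908e-03, -9.87956041e-04, -2.04229178e-03, -2.33057454e-03,
        4.88771367e-04, -7.76222186e-05]), 'tau': array([ 5.19481328e-04, -3.86504388e+01, -3.22960818e+01,  7.02245696e-02,
        3.39118601e-02, -4.77454330e-05]), 'tcp_pos': array([ 0.13317587, -0.55877863,  0.21371129]), 'tcp_rot': array([ 9.93174655e-01,  1.16633537e-01,  6.32689263e-05, -8.47696033e-04]), 'wrist_force': array([ 0.06915018, -0.09528845, -0.0549269 ]), 'ft_torque': array([-0.00428181,  0.00651855, -0.02549016]), 'grasp_force': 0.0, 'gripper_width': 1.0020775175417074} -0.0187
```

View pics/top0.png

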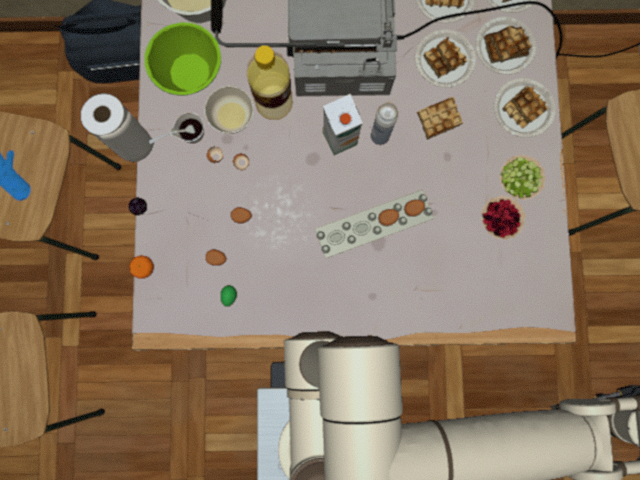

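View pics/side0.png

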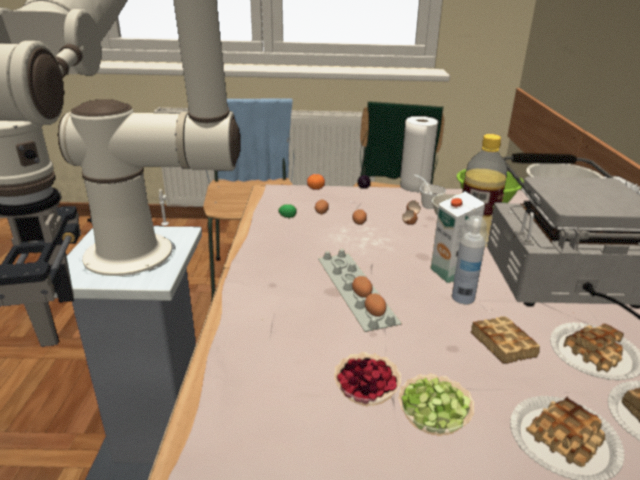

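The loose eggs are the brown ones at top-view (241,215) and (216,257). These could be mistaken for them: the green egg (229,296), the mandarin (141,267), the shells (215,155) and (241,161), the dark plum (137,206) and the kept eggs (389,217) and (415,208). The empty pockets are at (336,238) and (362,229).

```bash
cat > h.py <<'E'
import numpy as np, cv2
def Rt(p): return cv2.Rodrigues(p["rvec"])[0], p["tvec"]
def toworld(p,uv,z):
    R,t=Rt(p); c=-R.T@t
    d=R.T@np.linalg.solve(p["K"],[uv[0],uv[1],1.]); return c+d*(z-c[2])/d[2]
def proj(p,X): return cv2.projectPoints(np.array(X,float).reshape(-1,3),p["rvec"],p["tvec"],p["K"],None)[0].reshape(-1,2)
def blobs(im,amin=60):
    h=cv2.cvtColor(im,cv2.COLOR_RGB2HSV)
    m=cv2.inRange(h,(3,90,60),(16,255,235))
    m=cv2.morphologyEx(m,cv2.MORPH_OPEN,np.ones((3,3)))
    cs,_=cv2.findContours(m,cv2.RETR_EXTERNAL,cv2.CHAIN_APPROX_NONE)
    return [c for c in cs if cv2.contourArea(c)>amin]
def egg(p,c,z):
    (u,v),(a,b),ang=cv2.fitEllipse(c)
    if a>b: a,b,ang=b,a,ang+90
    th=np.radians(ang+90); d=np.array([np.cos(th),np.sin(th)])*b/2   # long axis
    X=toworld(p,(u,v),z); q=toworld(p,np.array([u,v])+d,z)-X
    return (u,v,a,b),X,np.degrees(np.arctan2(q[1],q[0]))%180,np.linalg.norm(q)*2
E
python3 - <<'E'
from workcell import *
from h import *
im=cv2.imread("pics/top0.png")[:,:,::-1].copy(); p=camera_params("top")
for c in blobs(im):
    u,v=c.mean(0)[0]
    if 130<u<440 and 130<v<300:
        e=egg(p,c,0.0215 if u<300 else .036); print(np.round(e[0],1),e[1].round(4),round(e[2],1),round(e[3],4))
for uv in [(336,238),(362,229)]: print(toworld(p,uv,.016))
cv2.imwrite("pics/crop.png",cv2.resize(im[180:310,190:450,::-1],(780,390),interpolation=cv2.INTER_CUBIC))
E
```

```text
[215.  257.1  14.7  19.6] [0.4872 0.2674 0.0215] 77.3 0.0511
[388.5 216.5  14.6  20.1] [ 0.5846 -0.1835  0.036 ] 109.8 0.0525
[240.4 214.7  14.6  19.8] [0.5977 0.2021 0.0215] 84.8 0.0518
[414.2 207.3  14.5  20.1] [ 0.608  -0.2511  0.036 ] 110.7 0.0528
[ 0.53333519 -0.04722959  0.016     ]
[ 0.55615221 -0.11573448  0.016     ]
```

View pics/crop.png

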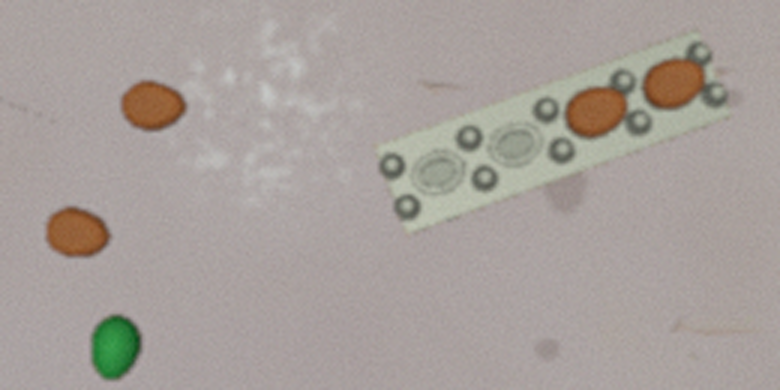

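The crop confirms two brown loose eggs (crop (153,105) and (77,232)), with the green decoy at (115,347). The empty pockets are at (437,172) and (514,145). Next I move over the tray for a close look.

Emit:
step_arm:
  increments:
    - [[0.09,0.128,0],[0,0,0.95],-1]
    - [[0.09,0.128,0],[0,0,0.95],-1]
    - [[0.09,0.128,0],[0,0,0.95],-1]
    - [[0.09,0.128,0],[0,0,0.95],-1]
    - [[0.09,0.128,0],[0,0,0.95],-1]
  newtons: 28

```text
time: 0.6
tcp_pos: [0.2462, -0.3977, 0.2141]
tcp_rot: [0.933, 0.359, 0.0, -0.0]
wrist_force: [0.8, -0.3, -0.6]
gripper_width: 0.999
grasp_force: 0.0
```

Emit:
step_arm:
  increments:
    - [[0.09,0.128,0],[0,0,0.95],-1]
    - [[0.09,0.128,0],[0,0,0.95],-1]
    - [[0.09,0.128,0],[0,0,0.95],-1]
    - [[0.09,0.128,0],[0,0,0.95],-1]
    - [[0.09,0.128,0],[0,0,0.95],-1]

```text
time: 1.1
tcp_pos: [0.3587, -0.2377, 0.2143]
tcp_rot: [0.816, 0.578, 0.0, -0.0]
wrist_force: [0.5, -0.8, -0.0]
gripper_width: 1.0
grasp_force: 0.0
```

Emit:
step_arm:
  increments:
    - [[0.09,0.128,0],[0,0,0.95],-1]
    - [[0.09,0.128,0],[0,0,0.95],-1]
    - [[0.09,0.128,0],[0,0,0.95],-1]
    - [[0.09,0.128,0],[0,0,0.95],-1]
    - [[0.09,0.128,0],[0,0,0.95],-1]

```text
time: 1.6
tcp_pos: [0.4712, -0.0777, 0.2143]
tcp_rot: [0.649, 0.761, -0.0, -0.0]
wrist_force: [0.6, -0.2, -0.4]
gripper_width: 0.997
grasp_force: 0.0
```

Emit:
step_arm:
  increments:
    - [[0,0,0],[0,0,0],-1]
    - [[0,0,0],[0,0,0],-1]

```text
time: 1.8
tcp_pos: [0.4704, -0.0789, 0.2141]
tcp_rot: [0.65, 0.76, -0.0, -0.0]
wrist_force: [-0.3, -0.3, -0.2]
gripper_width: 1.001
grasp_force: 0.0
```

```bash
python3 - <<'E'
from workcell import *
from h import *
p=camera_params("wrist"); im=get_image("wrist"); cv2.imwrite("pics/w1.png",im[:,:,::-1])
np.save("w1.npy",p,allow_pickle=True)
R,t=Rt(p); s=read_state(); print("cam",-R.T@t,R[2], s["tcp_pos"],s["tcp_rot"])
for c in blobs(im,800):
    e=egg(p,c,.036); print(np.round(e[0],1),e[1].round(4),round(e[2],1),round(e[3],4))
E
```

```text
cam [0.45828213 0.00215554 0.38345934] [ 0.04344857 -0.28342402 -0.95800994] [ 0.47017365 -0.07966241  0.21422674] [ 6.50407821e-01  7.59585011e-01 -4.04422642e-04 -3.35938213e-04]
[403.4 334.7  27.7  51.4] [ 0.5791 -0.1865  0.036 ] 120.2 0.0613
[ 72.5 274.5 145.1 202.8] [ 0.231  -0.1716  0.036 ] 78.5 0.2531
[126.5  42.1  29.4 220.2] [0.284  0.0514 0.036 ] 86.5 0.1861
```

View pics/w1.png

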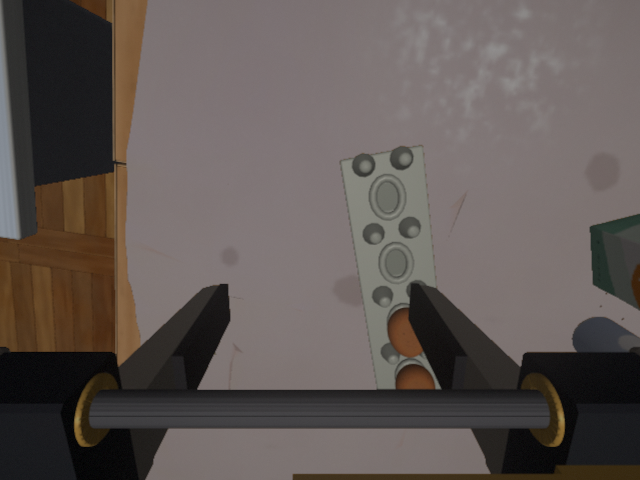

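The wrist view shows the empty pockets at (387,197) and (396,263), and the tray's free end corners at (341,160) and (423,146). I'll fit the tray pose from these and the top view.

```bash
python3 - <<'E'
from workcell import *
from h import *
from scipy.optimize import least_squares
pw=np.load("w1.npy",allow_pickle=True).item(); pt=camera_params("top")
# tray +y end = free end
M=lambda L: np.array(L,float)/1000
Pw=M([(-42,153,12),(42,153,12),(0,108,17),(0,36,17)]); 
Uw=np.array([(341,160),(423,146),(387,197),(396.5,263)],float)
Pt=M([(42,153,12),(-42,153,12),(-42,-153,12),(42,-153,12),(0,108,17),(0,36,17),(0,-36,36),(0,-108,36)])
Ut=np.array([(378,147),(408,233),(728,115),(695,33),(437.5,172),(514.5,145),(0,0),(0,0)],float)/3+(189.7,179.7)
Ut[6]=388.5,216.5;Ut[7]=414.2,207.3
def T(q,P):
    c,s=np.cos(q[2]),np.sin(q[2]); return np.c_[q[0]+c*P[:,0]-s*P[:,1],q[1]+s*P[:,0]+c*P[:,1],P[:,2]]
def rt(q): return (proj(pt,T(q,Pt))-Ut).ravel()
def rw(q): return (proj(pw,T(q,Pw))-Uw).ravel()
for n,f in dict(top=lambda q:rt(q)*2.5,wrist=lambda q:rw(q)*.8,both=lambda q:np.r_[rt(q)*2.5,rw(q)*.8]).items():
    s=least_squares(f,[.57,-.15,.35]); q=s.x
    print(n,q.round(4),np.degrees(q[2]).round(1)); print(s.fun.reshape(-1,2).round(1).tolist())
    print(T(q,M([(0,108,36),(0,36,36)])).round(4).tolist())
E
```

```text
top [ 0.5713 -0.1483  0.3381] 19.4
[[-4.3, -0.7], [-1.6, 2.2], [4.4, 0.7], [2.6, -4.2], [0.4, 0.2], [0.7, -0.8], [-1.3, 1.4], [-0.8, 0.8]]
[[0.5355, -0.0464, 0.036], [0.5594, -0.1143, 0.036]]
wrist [ 0.5709 -0.1493  0.3301] 18.9
[[-1.2, -0.1], [0.9, -1.1], [0.7, 0.6], [-0.4, 0.8]]
[[0.5359, -0.0472, 0.036], [0.5593, -0.1153, 0.036]]
both [ 0.5714 -0.1485  0.3375] 19.3
[[-4.1, -0.9], [-1.4, 2.1], [4.6, 0.7], [2.8, -4.2], [0.5, 0.1], [0.8, -0.9], [-1.1, 1.3], [-0.6, 0.8], [-1.6, -0.4], [0.5, -1.8], [0.6, 0.1], [-0.1, 0.3]]
[[0.5357, -0.0466, 0.036], [0.5595, -0.1145, 0.036]]
```

Emit:
step_arm:
  increments:
    - [[0.053,0.16,0],[0,0,-0.39],-1]
    - [[0.053,0.16,0],[0,0,-0.39],-1]
    - [[0.053,0.16,0],[0,0,-0.39],-1]

```text
time: 2.15
tcp_pos: [0.5105, 0.0401, 0.2147]
tcp_rot: [0.698, 0.716, -0.0, 0.0]
wrist_force: [-0.4, 0.2, -0.9]
gripper_width: 1.003
grasp_force: 0.0
```

Emit:
step_arm:
  increments:
    - [[0.053,0.16,0],[0,0,-0.39],-1]
    - [[0.053,0.16,0],[0,0,-0.39],-1]
    - [[0.053,0.16,0],[0,0,-0.39],-1]
    - [[0,0,0],[0,0,0],-1]
    - [[0,0,0],[0,0,0],-1]

```text
time: 2.65
tcp_pos: [0.5501, 0.1596, 0.2143]
tcp_rot: [0.738, 0.674, -0.001, 0.0]
wrist_force: [0.8, -0.3, 0.7]
gripper_width: 1.0
grasp_force: 0.0
```

```bash
python3 - <<'E'
from workcell import *
from h import *
s=read_state();p=camera_params("wrist"); im=get_image("wrist"); cv2.imwrite("pics/w2.png",im[:,:,::-1])
x,y=s["tcp_rot"][:2]; print(s["tcp_pos"],s["tcp_rot"],"yaw y",np.degrees(2*np.arctan2(y,x))-90)
for c in blobs(im,500):
    e=egg(p,c,.0215); print(np.round(e[0],1),e[1].round(4),round(e[2],1),round(e[3],4))
E
```

```text
[0.55012137 0.15956608 0.21427995] [ 7.38341691e-01  6.74426587e-01 -5.69167994e-04  4.95983609e-05] yaw y -5.180708453350661
[363.  172.4  43.   56.8] [0.5973 0.2022 0.0215] 84.8 0.0559
[240.  112.6  44.3  62.4] [0.4859 0.2676 0.0215] 81.2 0.0563
[535.2  68.9  25.   52.2] [0.7574 0.2804 0.0215] 28.6 0.043
[ 37.  186.4  68.5 338. ] [0.2757 0.2177 0.0215] 85.4 0.2873
```

View pics/w2.png

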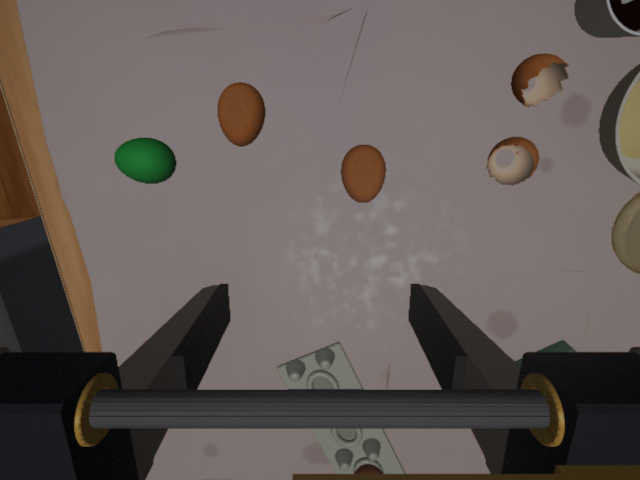

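The wrist view shows egg A at (363,172) and egg B at (240,113), which agrees with the top view. The green egg at (145,160) and the shells are decoys. I'll take egg A first.

Emit:
step_arm:
  increments:
    - [[0.095,0.085,0],[0,0,0],-1]
    - [[0.095,0.085,0],[0,0,0],-1]
    - [[0,0,-0.16],[0,0,0],-1]
    - [[0,0,-0.16],[0,0,0],-1]
    - [[0,0,-0.16],[0,0,0],-1]

```text
time: 3.2
tcp_pos: [0.5981, 0.2008, 0.0937]
tcp_rot: [0.739, 0.674, 0.0, 0.0]
wrist_force: [0.2, -0.4, -0.2]
gripper_width: 0.999
grasp_force: 0.0
```

Emit:
step_arm:
  increments:
    - [[0,0,-0.12],[0,0,0],-1]
    - [[0,0,-0.08],[0,0,0],-1]
    - [[0,0,0],[0,0,0],-1]
    - [[0,0,0],[0,0,0],-1]

```text
time: 3.6
tcp_pos: [0.5981, 0.2016, 0.0453]
tcp_rot: [0.739, 0.674, 0.0, 0.0]
wrist_force: [-0.4, -0.6, 0.4]
gripper_width: 0.996
grasp_force: 0.0
```

Emit:
step_arm:
  increments:
    - [[0,0,-0.06],[0,0,0],-1]
    - [[0,0,-0.06],[0,0,0],-1]
    - [[0,0,-0.04],[0,0,0],-1]
    - [[0,0,0],[0,0,0],-1]

```text
time: 4.0
tcp_pos: [0.5958, 0.2029, 0.0021]
tcp_rot: [0.738, 0.675, -0.002, -0.001]
wrist_force: [-0.5, 0.1, -0.8]
gripper_width: 0.998
grasp_force: 0.0
```

Emit:
step_arm:
  increments:
    - [[0,0,0],[0,0,0],0.2]
    - [[0,0,0],[0,0,0],0.2]
    - [[0,0,0],[0,0,0],0.2]
    - [[0,0,0],[0,0,0],0.2]
    - [[0,0,0],[0,0,0],0.2]
  newtons: 28

```text
time: 4.5
tcp_pos: [0.5979, 0.2032, 0.0049]
tcp_rot: [0.738, 0.675, 0.0, 0.0]
wrist_force: [-0.3, -0.1, -0.2]
gripper_width: 0.589
grasp_force: 0.0
```

Emit:
step_arm:
  increments:
    - [[0,0,0],[0,0,0],0.3]
    - [[0,0,0],[0,0,0],0.3]
    - [[0,0,0],[0,0,0],0.3]
    - [[0,0,0],[0,0,0],0.3]
    - [[0,0,0],[0,0,0],0.3]

```text
time: 5.0
tcp_pos: [0.5977, 0.2032, 0.0047]
tcp_rot: [0.738, 0.675, 0.0, 0.0]
wrist_force: [-0.2, 0.2, 0.8]
gripper_width: 0.451
grasp_force: 28.0
```

Emit:
step_arm:
  increments:
    - [[0,0,0.04],[0,0,0],0.3]
    - [[0,0,0.1],[0,0,0],0.3]
    - [[0,0,0.15],[0,0,0],0.3]
    - [[0,0,0.12],[0,0,0],0.3]
    - [[0,0,0.05],[0,0,0],0.3]

```text
time: 5.5
tcp_pos: [0.5999, 0.2035, 0.124]
tcp_rot: [0.738, 0.675, 0.003, 0.002]
wrist_force: [-0.3, -0.3, -0.5]
gripper_width: 0.453
grasp_force: 28.0
```

Emit:
step_arm:
  increments:
    - [[-0.01,-0.08,0],[0,0,0.452],0.3]
    - [[-0.017,-0.141,0],[0,0,0.452],0.3]
    - [[-0.017,-0.141,0],[0,0,0.452],0.3]
    - [[-0.017,-0.141,0],[0,0,0.452],0.3]
    - [[-0.017,-0.141,0],[0,0,0.452],0.3]

```text
time: 6.0
tcp_pos: [0.5772, 0.0409, 0.1188]
tcp_rot: [0.652, 0.758, -0.0, -0.001]
wrist_force: [-0.3, -0.3, -1.5]
gripper_width: 0.452
grasp_force: 28.0
```

Emit:
step_arm:
  increments:
    - [[-0.017,-0.141,0],[0,0,0.452],0.3]
    - [[-0.017,-0.141,0],[0,0,0.452],0.3]
    - [[-0.017,-0.141,0],[0,0,0.452],0.3]
    - [[-0.017,-0.141,0],[0,0,0.452],0.3]
    - [[-0.007,-0.061,0],[0,0,0],0.3]

```text
time: 6.5
tcp_pos: [0.5586, -0.1166, 0.119]
tcp_rot: [0.58, 0.815, -0.0, -0.0]
wrist_force: [-0.7, 0.4, -1.5]
gripper_width: 0.453
grasp_force: 28.0
```

Emit:
step_arm:
  increments:
    - [[0,0,0],[0,0,0],0.3]
    - [[0,0,0],[0,0,0],0.3]
    - [[0,0,0],[0,0,0],0.3]

```text
time: 6.8
tcp_pos: [0.5594, -0.1125, 0.1193]
tcp_rot: [0.578, 0.816, 0.0, -0.0]
wrist_force: [0.1, -0.5, -0.1]
gripper_width: 0.454
grasp_force: 28.0
```

```bash
cat > look.py <<'E'
import sys
from workcell import *
from h import *
z=float(sys.argv[2])
s=read_state();p=camera_params("wrist"); im=get_image("wrist"); cv2.imwrite(f"pics/{sys.argv[1]}.png",im[:,:,::-1])
x,y=s["tcp_rot"][:2]; print(s["tcp_pos"],"yaw y",np.degrees(2*np.arctan2(y,x))-90)
for c in blobs(im,300):
    e=egg(p,c,z if z else s["tcp_pos"][2]+.017); print(np.round(e[0],1),e[1].round(4),round(e[2],1),round(e[3],4))
p=camera_params("top"); im=get_image("top"); cv2.imwrite(f"pics/{sys.argv[1]}t.png",im[:,:,::-1])
for c in blobs(im):
    u,v=c.mean(0)[0]
    if 180<u<440 and 190<v<280:
        e=egg(p,c,.036); print("top",np.round(e[0],1),e[1].round(4),round(e[2],1),round(e[3],4))
E
python3 look.py w3 0
```

```text
[ 0.55941917 -0.1125026   0.11929983] yaw y 19.32976571510116
[317.7 436.9  22.5  47.7] [ 0.5817 -0.1764  0.1363] 19.0 0.0246
[629.6 324.5  18.4  48.2] [ 0.6974 -0.0671  0.1363] 114.9 0.0254
[318.9 321.4  92.3 114.8] [ 0.5603 -0.1134  0.1363] 110.7 0.0566
top [215.  257.   14.8  19.6] [0.4857 0.2647 0.036 ] 78.3 0.0505
top [415.4 207.4  13.6  18.9] [ 0.6077 -0.2542  0.036 ] 128.8 0.0499
```

View pics/w3.png

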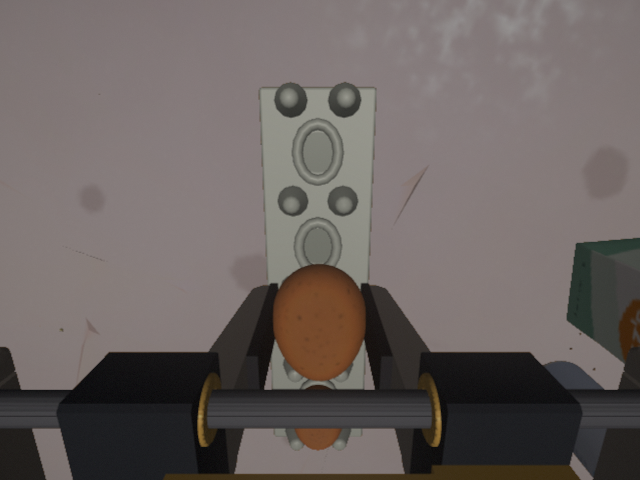

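The wrist view shows the egg held level at (319,321), in line with the pocket row in columns 317–318. I'll descend now.

Emit:
step_arm:
  increments:
    - [[-0.002,-0.006,-0.1],[0,0,0],0.3]
    - [[0,0,-0.12],[0,0,0],0.3]
    - [[0,0,-0.08],[0,0,0],0.3]
    - [[0,0,0],[0,0,0],0.3]
    - [[0,0,0],[0,0,0],0.3]

```text
time: 7.4
tcp_pos: [0.5592, -0.115, 0.045]
tcp_rot: [0.579, 0.816, 0.0, -0.0]
wrist_force: [0.4, -0.1, -0.9]
gripper_width: 0.452
grasp_force: 28.0
```

Emit:
step_arm:
  increments:
    - [[0,0,-0.03],[0,0,0],0.3]
    - [[0,0,-0.03],[0,0,0],0.3]
    - [[0,0,-0.02],[0,0,0],0.3]
    - [[0,0,0],[0,0,0],0.3]
    - [[0,0,0],[0,0,0],0.3]

```text
time: 7.9
tcp_pos: [0.5589, -0.1156, 0.0246]
tcp_rot: [0.579, 0.815, -0.0, -0.0]
wrist_force: [-0.2, 0.1, -1.2]
gripper_width: 0.45
grasp_force: 28.0
```

Emit:
step_arm:
  increments:
    - [[0,0.005,-0.004],[0,0,0],0.3]
    - [[0,0,-0.004],[0,0,0],0.3]
    - [[0,0,-0.004],[0,0,0],0.3]
    - [[0,0,0],[0,0,0],0.3]
    - [[0,0,0],[0,0,0],0.3]

```text
time: 8.4
tcp_pos: [0.559, -0.1144, 0.0216]
tcp_rot: [0.579, 0.815, -0.0, 0.0]
wrist_force: [0.4, -0.1, -0.3]
gripper_width: 0.45
grasp_force: 28.0
```

Emit:
step_arm:
  increments:
    - [[0,0,-0.003],[0,0,0],0.3]
    - [[0,0,0],[0,0,0],0.3]
    - [[0,0,0],[0,0,0],0.3]

```text
time: 8.7
tcp_pos: [0.5589, -0.1144, 0.0208]
tcp_rot: [0.579, 0.815, -0.0, -0.0]
wrist_force: [0.6, -0.1, -0.4]
gripper_width: 0.452
grasp_force: 28.0
```

Emit:
step_arm:
  increments:
    - [[0,0,-0.003],[0,0,0],0.3]
    - [[0,0,0],[0,0,0],0.3]
    - [[0,0,0],[0,0,0],0.3]

```text
time: 9.0
tcp_pos: [0.5589, -0.1143, 0.02]
tcp_rot: [0.579, 0.815, -0.0, -0.0]
wrist_force: [-0.3, 1.2, -0.2]
gripper_width: 0.454
grasp_force: 28.0
```

Emit:
step_arm:
  increments:
    - [[0,0,0],[0,0,0],0.05]
    - [[0,0,0],[0,0,0],0.0]
    - [[0,0,0],[0,0,0],-0.1]
    - [[0,0,0],[0,0,0],-0.3]
    - [[0,0,0],[0,0,0],-0.5]

```text
time: 9.5
tcp_pos: [0.559, -0.1144, 0.0202]
tcp_rot: [0.579, 0.815, 0.0, 0.0]
wrist_force: [0.8, 0.1, 0.2]
gripper_width: 0.698
grasp_force: 0.0
```

Emit:
step_arm:
  increments:
    - [[0,0,0],[0,0,0],-0.7]
    - [[0,0,0],[0,0,0],-0.7]
    - [[0,0,0],[0,0,0],-0.7]

```text
time: 9.8
tcp_pos: [0.559, -0.1143, 0.0201]
tcp_rot: [0.579, 0.815, 0.0, 0.0]
wrist_force: [0.3, -0.8, 0.3]
gripper_width: 0.849
grasp_force: 0.0
```

Emit:
step_arm:
  increments:
    - [[0,0,0.04],[0,0,0],-1]
    - [[0,0,0.1],[0,0,0],-1]
    - [[0,0,0.16],[0,0,0],-1]
    - [[0,0,0.16],[0,0,0],-1]
    - [[0,0,0.16],[0,0,0],-1]

```text
time: 10.3
tcp_pos: [0.5588, -0.1143, 0.1775]
tcp_rot: [0.579, 0.815, 0.0, 0.0]
wrist_force: [-0.1, -0.1, -0.2]
gripper_width: 1.001
grasp_force: 0.0
```

Emit:
step_arm:
  increments:
    - [[0,0,0.12],[0,0,0],-1]
    - [[0,0,0],[0,0,0],-1]
    - [[0,0,0],[0,0,0],-1]

```text
time: 10.6
tcp_pos: [0.5592, -0.1145, 0.206]
tcp_rot: [0.579, 0.815, 0.0, 0.001]
wrist_force: [0.3, -0.4, -0.9]
gripper_width: 1.0
grasp_force: 0.0
```

```bash
python3 look.py w4 .036
```

```text
[ 0.55922594 -0.1144721   0.20603138] yaw y 19.263079058455162
[318.4 355.5  39.3  47.9] [ 0.6069 -0.2503  0.036 ] 109.6 0.0576
[318.4 293.1  41.3  51.9] [ 0.583  -0.1819  0.036 ] 108.6 0.0584
[558.2 275.6  22.1  37.6] [ 0.8024 -0.0853  0.036 ] 116.6 0.0411
[318.3 224.5  43.8  56.6] [ 0.5594 -0.1147  0.036 ] 110.1 0.0542
[ 15.6 190.3  34.8 356.2] [ 0.2837 -0.1764  0.036 ] 94.6 0.3969
[38.3 19.  18.3 68. ] [ 0.2866 -0.0271  0.036 ] 85.4 0.0538
top [215.  257.1  14.6  19.7] [0.4854 0.2647 0.036 ] 81.2 0.0508
top [359.6 227.   12.7  15.9] [ 0.5582 -0.108   0.036 ] 17.4 0.0415
top [416.3 208.1  10.7  20.2] [ 0.6059 -0.2565  0.036 ] 130.6 0.0533
```

View pics/w4.png

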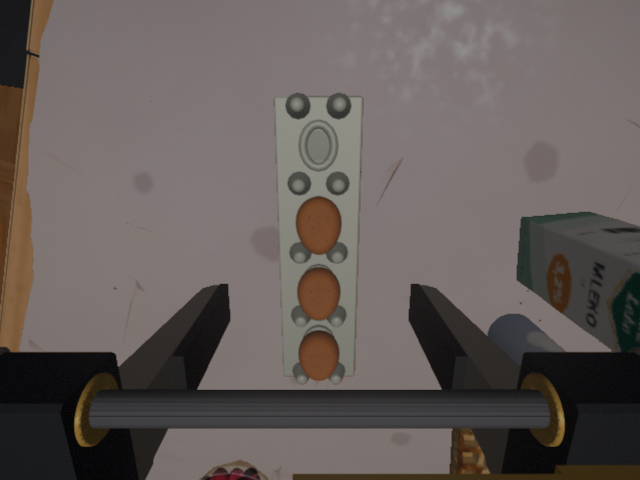

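Egg A is seated in its pocket at pixel (318,224), world (0.559,-0.115), aligned with the row, and the kept eggs haven't moved. Now egg B.

Emit:
step_arm:
  increments:
    - [[-0.029,0.153,0],[0,0,-0.505],-1]
    - [[-0.029,0.153,0],[0,0,-0.505],-1]
    - [[-0.029,0.153,0],[0,0,-0.505],-1]
    - [[-0.029,0.153,0],[0,0,-0.505],-1]
    - [[-0.029,0.153,0],[0,0,-0.505],-1]

```text
time: 11.2
tcp_pos: [0.521, 0.0784, 0.2031]
tcp_rot: [0.682, 0.731, -0.001, -0.001]
wrist_force: [0.4, -0.1, -0.4]
gripper_width: 1.001
grasp_force: 0.0
```

Emit:
step_arm:
  increments:
    - [[-0.029,0.153,0],[0,0,-0.505],-1]
    - [[-0.029,0.153,0],[0,0,-0.505],-1]
    - [[-0.029,0.153,0],[0,0,-0.505],-1]
    - [[-0.029,0.153,0],[0,0,-0.505],-1]
    - [[-0.029,0.153,0],[0,0,-0.505],-1]

```text
time: 11.7
tcp_pos: [0.4848, 0.2693, 0.2031]
tcp_rot: [0.773, 0.635, -0.002, -0.001]
wrist_force: [1.2, 0.3, 0.5]
gripper_width: 1.0
grasp_force: 0.0
```

Emit:
step_arm:
  increments:
    - [[0,0,-0.14],[0,0,0],-1]
    - [[0,0,-0.14],[0,0,0],-1]
    - [[0,0,-0.08],[0,0,0],-1]
    - [[0,0,0],[0,0,0],-1]
    - [[0,0,0],[0,0,0],-1]

```text
time: 12.2
tcp_pos: [0.4858, 0.2679, 0.1144]
tcp_rot: [0.772, 0.636, -0.001, -0.0]
wrist_force: [0.8, 1.1, 0.7]
gripper_width: 1.004
grasp_force: 0.0
```

```bash
python3 look.py w5 .0215
```

```text
[0.48577108 0.26794864 0.11438521] yaw y -11.039161855448171
[320.3 249.3  56.   71.9] [0.4866 0.2673 0.0215] 78.2 0.0585
[ 37.2 258.2  83.8 345.2] [0.2743 0.3013 0.0215] 76.6 0.2385
[224.6   8.5  20.6  78.5] [0.4579 0.4344 0.0215] 169.0 0.0493
top [217.4 256.9  12.7  17.1] [0.486  0.2586 0.036 ] 36.6 0.0446
top [362.4 226.2  14.7  20.1] [ 0.5604 -0.1154  0.036 ] 109.6 0.0521
top [388.3 216.6  14.7  20. ] [ 0.5845 -0.1832  0.036 ] 109.5 0.0522
top [414.2 207.3  14.6  20.1] [ 0.608  -0.2512  0.036 ] 110.4 0.0526
```

Emit:
step_arm:
  increments:
    - [[0.003,-0.002,-0.14],[0,0,0],-1]
    - [[0,0,-0.12],[0,0,0],-1]
    - [[0,0,-0.08],[0,0,0],-1]
    - [[0,0,0],[0,0,0],-1]
    - [[0,0,0],[0,0,0],-1]

```text
time: 12.8
tcp_pos: [0.4883, 0.2679, 0.0316]
tcp_rot: [0.772, 0.636, 0.001, 0.0]
wrist_force: [-0.1, 0.5, 0.5]
gripper_width: 0.997
grasp_force: 0.0
```

Emit:
step_arm:
  increments:
    - [[0,0,-0.04],[0,0,0],-1]
    - [[0,0,-0.04],[0,0,0],-1]
    - [[0,0,-0.018],[0,0,0],-1]
    - [[0,0,0],[0,0,0],0]
    - [[0,0,0],[0,0,0],0]

```text
time: 13.3
tcp_pos: [0.4872, 0.2677, 0.0056]
tcp_rot: [0.772, 0.636, -0.0, -0.0]
wrist_force: [0.8, -0.7, 0.5]
gripper_width: 0.849
grasp_force: 0.0
```

Emit:
step_arm:
  increments:
    - [[0,0,0],[0,0,0],0.3]
    - [[0,0,0],[0,0,0],0.3]
    - [[0,0,0],[0,0,0],0.3]
    - [[0,0,0],[0,0,0],0.3]
    - [[0,0,0],[0,0,0],0.3]

```text
time: 13.8
tcp_pos: [0.4873, 0.2677, 0.0057]
tcp_rot: [0.772, 0.636, 0.0, 0.0]
wrist_force: [0.2, 0.4, 0.6]
gripper_width: 0.453
grasp_force: 28.0
```

Emit:
step_arm:
  increments:
    - [[0,0,0],[0,0,0],0.3]
    - [[0,0,0],[0,0,0],0.3]
    - [[0,0,0],[0,0,0],0.3]

```text
time: 14.1
tcp_pos: [0.4873, 0.2677, 0.0057]
tcp_rot: [0.772, 0.636, 0.0, 0.0]
wrist_force: [-0.3, 1.1, 1.9]
gripper_width: 0.453
grasp_force: 28.0
```

Emit:
step_arm:
  increments:
    - [[0,0,0.04],[0,0,0],0.3]
    - [[0,0,0.1],[0,0,0],0.3]
    - [[0,0,0.15],[0,0,0],0.3]
    - [[0,0,0.12],[0,0,0],0.3]
    - [[0,0,0.05],[0,0,0],0.3]

```text
time: 14.6
tcp_pos: [0.4892, 0.2683, 0.1246]
tcp_rot: [0.772, 0.636, 0.003, 0.001]
wrist_force: [0.6, -0.4, 0.8]
gripper_width: 0.453
grasp_force: 28.0
```

Emit:
step_arm:
  increments:
    - [[0.019,-0.08,0],[0,0,0.503],0.3]
    - [[0.019,-0.135,0],[0,0,0.503],0.3]
    - [[0.02,-0.135,0],[0,0,0.503],0.3]
    - [[0.019,-0.135,0],[0,0,0.503],0.3]
    - [[0.02,-0.135,0],[0,0,0.503],0.3]

```text
time: 15.1
tcp_pos: [0.5108, 0.1114, 0.1198]
tcp_rot: [0.681, 0.732, -0.0, -0.001]
wrist_force: [0.0, -0.4, 0.1]
gripper_width: 0.455
grasp_force: 28.0
```

Emit:
step_arm:
  increments:
    - [[0.019,-0.135,0],[0,0,0.503],0.3]
    - [[0.019,-0.135,0],[0,0,0.503],0.3]
    - [[0.02,-0.135,0],[0,0,0.503],0.3]
    - [[0.019,-0.135,0],[0,0,0.503],0.3]
    - [[0.02,-0.098,0],[0,0,0.503],0.3]

```text
time: 15.6
tcp_pos: [0.5351, -0.0487, 0.1199]
tcp_rot: [0.579, 0.815, -0.0, -0.001]
wrist_force: [0.2, -0.2, -0.4]
gripper_width: 0.455
grasp_force: 28.0
```

Emit:
step_arm:
  increments:
    - [[0,0,0],[0,0,0],0.3]
    - [[0,0,0],[0,0,0],0.3]
    - [[0,0,0],[0,0,0],0.3]

```text
time: 15.9
tcp_pos: [0.5351, -0.0457, 0.1201]
tcp_rot: [0.58, 0.815, -0.0, -0.001]
wrist_force: [-0.5, 0.2, 0.1]
gripper_width: 0.452
grasp_force: 28.0
```

```bash
python3 look.py w6 0
```

```text
[ 0.53509925 -0.04570816  0.12007088] yaw y 19.159533340349896
[319.2 466.8  16.6  45.8] [ 0.5644 -0.1279  0.1371] 19.9 0.0244
[319.4 436.3  20.8  46.6] [ 0.5578 -0.1089  0.1371] 18.5 0.024
[318.8 319.7  91.8 114.5] [ 0.5356 -0.0458  0.1371] 108.4 0.0622
top [388.4 216.6  14.7  20.1] [ 0.5846 -0.1833  0.036 ] 108.4 0.0524
top [414.3 207.3  14.7  20.1] [ 0.608  -0.2512  0.036 ] 109.9 0.0527
```

Emit:
step_arm:
  increments:
    - [[0,0,-0.1],[0,0,0],0.3]
    - [[0,0,-0.12],[0,0,0],0.3]
    - [[0,0,-0.08],[0,0,0],0.3]
    - [[0,0,0],[0,0,0],0.3]
    - [[0,0,0],[0,0,0],0.3]

```text
time: 16.5
tcp_pos: [0.5357, -0.0463, 0.046]
tcp_rot: [0.579, 0.815, 0.0, -0.0]
wrist_force: [-0.3, 0.1, -0.3]
gripper_width: 0.454
grasp_force: 28.0
```

Emit:
step_arm:
  increments:
    - [[0,0,-0.03],[0,0,0],0.3]
    - [[0,0,-0.03],[0,0,0],0.3]
    - [[0,0,-0.02],[0,0,0],0.3]
    - [[0,0,0],[0,0,0],0.3]
    - [[0,0,0],[0,0,0],0.3]

```text
time: 17.0
tcp_pos: [0.5357, -0.0468, 0.0256]
tcp_rot: [0.58, 0.815, -0.0, -0.0]
wrist_force: [-0.2, 0.6, -0.0]
gripper_width: 0.451
grasp_force: 28.0
```

On target. I'll lower the last 4.5 mm gently and release.

Emit:
step_arm:
  increments:
    - [[0,0,-0.004],[0,0,0],0.3]
    - [[0,0,-0.004],[0,0,0],0.3]
    - [[0,0,-0.004],[0,0,0],0.3]
    - [[0,0,0],[0,0,0],0.3]
    - [[0,0,0],[0,0,0],0.3]

```text
time: 17.5
tcp_pos: [0.5357, -0.0468, 0.0226]
tcp_rot: [0.58, 0.815, 0.0, 0.0]
wrist_force: [0.2, -0.0, -0.4]
gripper_width: 0.455
grasp_force: 28.0
```

Emit:
step_arm:
  increments:
    - [[0,0,-0.003],[0,0,0],0.3]
    - [[0,0,-0.003],[0,0,0],0.3]
    - [[0,0,0],[0,0,0],0.3]
    - [[0,0,0],[0,0,0],0.3]

```text
time: 17.9
tcp_pos: [0.5356, -0.0468, 0.021]
tcp_rot: [0.58, 0.815, -0.0, -0.0]
wrist_force: [0.1, -0.2, -0.1]
gripper_width: 0.458
grasp_force: 28.0
```

Emit:
step_arm:
  increments:
    - [[0,0,0],[0,0,0],0.05]
    - [[0,0,0],[0,0,0],0.0]
    - [[0,0,0],[0,0,0],-0.1]
    - [[0,0,0],[0,0,0],-0.3]
    - [[0,0,0],[0,0,0],-0.5]

```text
time: 18.4
tcp_pos: [0.5357, -0.0469, 0.0212]
tcp_rot: [0.58, 0.815, 0.0, 0.0]
wrist_force: [-0.8, -0.1, -0.4]
gripper_width: 0.7
grasp_force: 0.0
```

Emit:
step_arm:
  increments:
    - [[0,0,0],[0,0,0],-0.7]
    - [[0,0,0],[0,0,0],-0.7]
    - [[0,0,0],[0,0,0],-0.7]

```text
time: 18.7
tcp_pos: [0.5357, -0.0468, 0.0211]
tcp_rot: [0.58, 0.815, -0.0, -0.0]
wrist_force: [0.8, 0.3, -0.9]
gripper_width: 0.853
grasp_force: 0.0
```

Emit:
step_arm:
  increments:
    - [[0,0,0.04],[0,0,0],-1]
    - [[0,0,0.1],[0,0,0],-1]
    - [[0,0,0.16],[0,0,0],-1]
    - [[0,0,0.16],[0,0,0],-1]
    - [[0,0,0.16],[0,0,0],-1]

```text
time: 19.2
tcp_pos: [0.5355, -0.0468, 0.1785]
tcp_rot: [0.58, 0.815, 0.0, 0.0]
wrist_force: [1.5, -0.5, -0.5]
gripper_width: 1.002
grasp_force: 0.0
```

Emit:
step_arm:
  increments:
    - [[0,0,0.12],[0,0,0],-1]
    - [[0,0,0],[0,0,0],-1]
    - [[0,0,0],[0,0,0],-1]
    - [[0,0,0],[0,0,0],-1]

```text
time: 19.6
tcp_pos: [0.5347, -0.0465, 0.2046]
tcp_rot: [0.58, 0.815, -0.0, -0.001]
wrist_force: [-0.1, -0.7, -1.6]
gripper_width: 1.001
grasp_force: 0.0
```

```bash
python3 look.py w7 .036
```

```text
[ 0.53470546 -0.04651863  0.20464326] yaw y 19.1412000066599
[320.1 357.5  39.5  47.9] [ 0.5835 -0.1828  0.036 ] 109.3 0.0573
[319.9 295.3  41.6  52.3] [ 0.5597 -0.1149  0.036 ] 110.7 0.0561
[319.7 226.1  43.9  57.2] [ 0.5359 -0.0472  0.036 ] 108.7 0.0572
[ 24.5 238.   54.9 274.9] [ 0.2714 -0.1516  0.036 ] 95.1 0.3185
[ 70.1  38.8  28.4 180.9] [0.2883 0.0356 0.036 ] 86.2 0.1519
top [388.1 216.6  15.1  20.6] [ 0.5844 -0.1826  0.036 ] 108.4 0.0538
top [414.2 207.3  14.6  20.1] [ 0.608  -0.2512  0.036 ] 110.4 0.0526
```

View pics/w7.png

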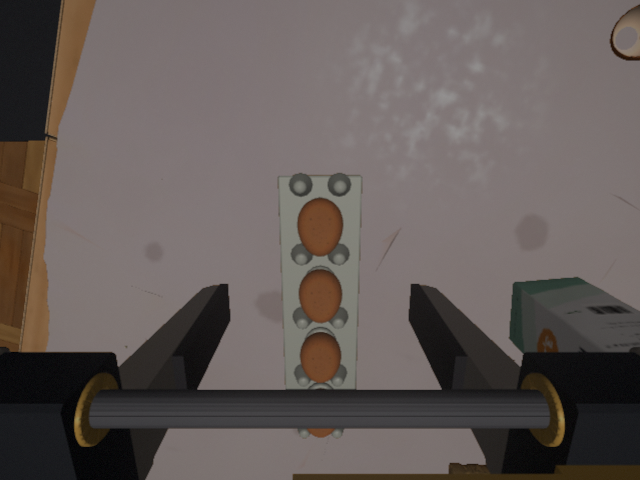

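The wrist view shows the loose eggs seated at (320,226) and (320,295), in line with the row. The kept eggs are where they were.

```bash
python3 -c "
from workcell import *
print(close_job())"
```

```text
the job is handed in; nothing more can be done
None
```

I placed both loose eggs in the two empty pockets and handed the job in at about 20 s; in the last wrist-camera view both sit within about 1 mm of the pocket centres and in line with the row, with the kept eggs unmoved (the hand-in returned no verdict).

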